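# Tap a stuck tube block out of its warming cradle

## Task

The wide aluminium tube block has stuck in its cradle. Take the wooden mallet and, with light taps on the block's near face, at its left end and its right end in turn, work it away from you until each end stands about 35 mm out past the far ends of the cradle's rails, never letting one end get more than about 15 mm ahead of the other and not touching it with the gripper. Leave the narrower block where it is, and finally stand the mallet upright on its cork mat and let go.

Things in the scene. Friction and masses are not known exactly. Their poses are not given: they have to be found in the camera images.
- mallet: wooden mallet standing on its head, handle up, 0.24 kg, 125 mm tall. Origin: centre of its underside; z runs up the handle. Head 64 mm long along its x (its striking faces are the ends at x = -32 and +32 mm, either may be used), 36 mm wide along y, 40 mm high. Handle: flat-sided, 22 mm square, centred over the head, from 40 to 125 mm above the underside
- mat: cork mat, 130 mm square, 4 mm thick, fixed to the table; the mallet stands on it at the start. Origin: centre of its underside
- bay: the wider of two low cradles, fixed, open at its near and far sides. Origin: on the table, under the middle of the block's place; x points away from the robot (the way the block must go), y to the left. Floor plate 200 mm wide, 10 mm thick, from x = -35 to +90 mm. Side rails 8 mm thick, centred at y = -96 and +96 mm, tops 30 mm above the table, from x = -35 to +30 mm
- socket (a point): centre of the top of the cradle's white socket housing, fixed behind the middle of the block, 44 mm wide (cradle's y), 50 mm deep, 48 mm high, its middle at x = -71 mm, y = 0 in the cradle's frame: only the end parts of the block's near face can be reached (strike about 60 mm left or right of its middle)
- tube_block: the stuck block: aluminium, 160 mm wide (y), 60 mm deep (x), 45 mm high, 2 x 6 wells in its top, which is 55 mm above the table. Origin: middle of its right-hand end, at its underside; axes as the cradle's. A slow push of about 6 N (more if fast) on the near face near one end swings that end forward while the other end stays; friction holds it where it is left and it cannot go back
- left_end (a point): middle of the top edge of the wide block's left-hand end (robot's left), axes as the block's; the near face lies 30 mm before it, the far face 30 mm beyond. Its x in the cradle's frame is how far that end stands out past the far ends of the rails (0 to 4 mm at the start)
- right_end (a point): the same for the block's right-hand end, 160 mm from left_end
- small_block_top (a point): centre of the top of the other, narrower block (96 mm wide, 60 mm deep, 45 mm high, 2 x 3 wells) in a narrower cradle of its own (130 mm wide, same depth and height, with a like socket housing), on the left or right of the wide one; it is to stay where it is
Not all that is in view belongs to the job. There is more than one size of the mallet; the one meant has the size given above.

How it is judged:
By the outcome, as a careful person would: the job done as asked, in the order asked, and still so for the second after the job is handed in, with the robot touching nothing.
It also fails if it takes over 59 s, if anything falls off the work surface, if the arm or the gripper's body presses on something with over 40 N, if the wrist force passes 120 N, or if a joint passes its speed limit or range.

## Robot

A 6-joint arm with a two-finger parallel gripper is mounted at the origin on the work surface. World frame = base frame: x ahead of the robot, y to its left, z up, the work surface at z = 0. Lengths are in m, angles in rad, forces in N, time in s.
With the tool pointing down it reaches from about 0.35 to 0.775 m from the base axis. Payload 5.5 kg.
Tool frame: the origin (TCP) lies at the very end of the fingers, on their centre line; the grasp point (between the pads) lies 19 mm behind it; z points along the fingers, y is the direction in which the jaws open and shut (so a half turn about z gives the same grasp; the last joint's range is limited). The gripper opens to 85 mm and grips with 20 to 120 N. Pads are 22 mm wide; open, the fingers measure 114 mm over their backs; the gripper's body (76 mm by 85 mm) begins 54 mm behind the grasp point. The pads swing forward as they close: fully open they stand 13 mm farther back than shut.
Start: joints at [-1.343, 0.313, 0.046, 1.304, 0, 1.431], TCP at [0.207, -0.537, 0.231] pointing down, gripper open.
Joint ranges: [-2.76, 2.76], [-0.86, 1.69], [-1.03, 1.26], [-2.2, 2.34], [-1.47, 1.5], [-3.14, 3.14]. Speed limits (rad/s): [2.57, 2.57, 3.14, 3.14, 3.14, 3.14].

## Interface

Orientations are given as a unit quaternion [w, x, y, z].
In Python, from workcell import env gives the robot as it stands. The module is installed in compiled form; this text tells all that it offers.
- The arm moves only by the shell command python3 -m pendant 'ROWS' [FORCE]. ROWS is JSON, a list of rows, each an object with "fingers": the finger opening in mm, from 0 to 85.4; "delta_pos": the shift along the tool's x, y, z in mm, a list of three; "angular": the turn, a rotation vector about the tool's x, y, z in rad, a list of three. In form: [{"fingers": fingers, "delta_pos": [x, y, z], "angular": [ax, ay, az]}, ...]. A call has 1 to 12 rows; each row shifts and turns the commanded pose from where the row before left it, along the tool's axes as they then stand; what a row does not reach is not made up. A row lasts 1/10 s, in which the tool goes at most 50 mm and 8.59 degrees, less where a joint would pass 70% of its speed; a pose out of reach is approached as far as the arm can. A call is refused whole if a number of a shift passes 50 or a number of a turn 0.15, either way. A call with a gripper value outside its range is refused whole. The fingers move at their own pace and stop on an object; FORCE is the grip in N (left out, the last holds). Time passes only in rows, so rows that do not move let the fingers close. It gives the time, the measured TCP pose, the force and the opening at its end, in the units of the state.
- env.get_state(): the state, without advancing time (a new reading comes with each control period).
- env.read_camera(name): name is "scene" or "side" or "wrist"; returns the picture (384x512x3 uint8, blue, green, red); there is no depth.
- env.camera_params(name): a dict with "fx", "fy", "cx", "cy" (pixels), "view" (4x4, takes a point from world to camera coordinates). Camera axes: x right, y up, looking along -z (the intrinsics and any distortion apply to the point x, -y, -z); pixel columns grow to the right and rows downward; lengths in m; the calibration is good to about 2 mm. The wrist camera is an equidistant fisheye: a pixel r from the principal point sees the ray r / f radians off the axis. A picture is of the moment at which its call begins: read the wrist's pose just before it. camera_params takes no time and is no camera call; for the wrist camera it gives the pose at the moment of the call.
- env.hand_in(): hands the job in, once; it reports no verdict.
The state is a dict: "clock": time; "joint_pos": joint angles; "qvel": joint speeds; "tau": joint torques, N m; "tcp_pos": TCP position; "orientation": TCP orientation; "wrist_force": force on the tool from outside, world axes, zero at the start; "ft_torque": the same for the moment, N m; "finger_gap": finger opening in m.
Only numpy, scipy, OpenCV 4.12 (cv2) and the standard library are available. Lean on these libraries where they do the work, as an engineer would, in place of code of your own. Each camera call takes 0.05 s, during which the arm holds its last target. There are 200 camera calls.

## Working session

There is one attempt and no reset: what is moved stays moved. The work goes in short steps, Python scripts to look and compute and a shell command to move; the robot and the scene stay as the last step left them, time stands still between calls to the robot, and variables do not carry over. Pictures are saved under pics/ and viewed, about 8 in all and at most 12, crops included, and the job is handed in when it is done.

```bash
mkdir -p pics; cat > h.py <<'E'
import numpy as np, cv2
from workcell import env
def cam(n): 
    p=env.camera_params(n); return p
def ray(n,u,v,p=None):
    p=p or cam(n); V=np.array(p['view']); R=V[:3,:3]; t=V[:3,3]
    x=(u-p['cx'])/p['fx']; y=(v-p['cy'])/p['fy']
    if n=='wrist':
        r=np.hypot(x,y); s=np.sin(r)/r if r>1e-9 else 1; d=np.array([x*s,y*s,np.cos(r)])
    else: d=np.array([x,y,1.])
    d=np.array([d[0],-d[1],-d[2]])
    return -R.T@t, R.T@d
def at(n,u,v,z,p=None):
    o,d=ray(n,u,v,p); return o+d*(z-o[2])/d[2]
def px(n,P,p=None):
    p=p or cam(n); V=np.array(p['view']); c=V[:3,:3]@np.array(P)+V[:3,3]; c=np.array([c[0],-c[1],-c[2]])
    if n=='wrist':
        h=np.hypot(c[0],c[1]); k=np.arctan2(h,c[2])/max(h,1e-9); x,y=c[0]*k,c[1]*k
    else: x,y=c[0]/c[2],c[1]/c[2]
    return np.array([p['cx']+p['fx']*x,p['cy']+p['fy']*y])
E
python3 - <<'E'
from h import *
for n in ['scene','side']:
    cv2.imwrite(f'pics/{n}0.png',env.read_camera(n)); p=cam(n); print(n,{k:np.round(v,3).tolist() if k=='view' else v for k,v in p.items()})
print(env.get_state())
E
```

```text
scene {'fx': 495.03034518265133, 'fy': 495.03034518265133, 'cx': 259.5305908047609, 'cy': 194.80653665058094, 'view': [[-0.234, 0.972, -0.011, 0.178], [-0.725, -0.167, 0.669, 0.256], [0.648, 0.164, 0.743, -1.781], [0.0, 0.0, 0.0, 1.0]]}
side {'fx': 481.85596237833727, 'fy': 481.85596237833727, 'cx': 256.3997723463876, 'cy': 196.90182732998218, 'view': [[-0.857, -0.516, -0.001, 0.371], [0.36, -0.6, 0.714, -0.238], [-0.369, 0.611, 0.7, -1.027], [0.0, 0.0, 0.0, 1.0]]}
{'clock': 0.1, 'joint_pos': array([-1.34260322e+00,  3.13921492e-01,  4.50480041e-02,  1.30361801e+00,
       -1.48409788e-05,  1.43119154e+00]), 'qvel': array([-0.00041976, -0.00131294,  0.00352405,  0.00016128, -0.00090556,
       -0.00132147]), 'tau': array([ 1.75563633e-03, -4.81727135e+01,  2.99242473e+01,  1.28088307e-02,
       -1.45565773e-04,  2.13517438e-06]), 'tcp_pos': array([ 0.20662121, -0.5360734 ,  0.23048199]), 'orientation': array([-8.46425273e-04,  9.83137835e-01,  1.82864099e-01, -4.49440065e-05]), 'wrist_force': array([ 0.27766067,  0.38953128, -0.02800682]), 'ft_torque': array([-0.06198737, -0.07546302,  0.01762302]), 'finger_gap': 0.0853362322781629}
```

View pics/scene0.png

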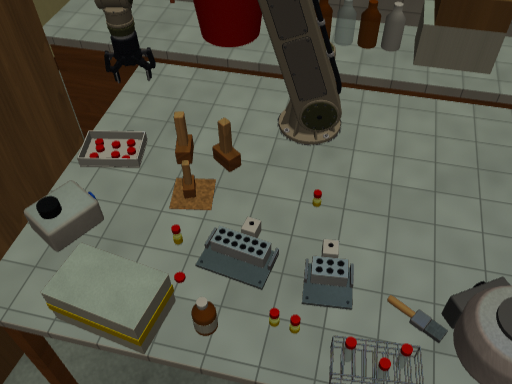

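View pics/side0.png

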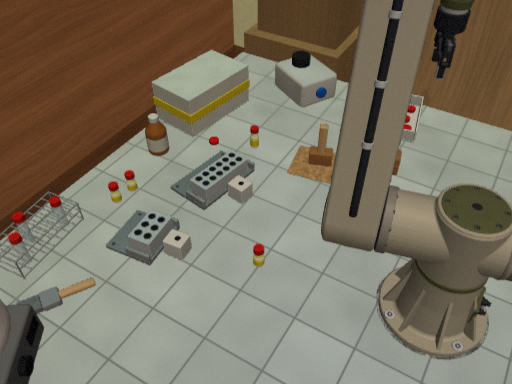

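Three mallets appear in the scene picture: (183,140) tall, (226,148) off the mat, and (189,182) on the mat. The wide 2x6 block is at (240,245) and the 2x3 block at (329,270). I'll enlarge the mallets and block to measure them.

```bash
python3 - <<'E'
from h import *
a=cv2.imread('pics/scene0.png')
c=cv2.resize(a[105:295,155:285],None,fx=4,fy=4,interpolation=cv2.INTER_CUBIC)  # 520x760
L=c[:430]; R=c[400:]
o=np.zeros((430,800,3),np.uint8)
m=cv2.resize(a[105:215,160:250],None,fx=4.4,fy=3.9,interpolation=cv2.INTER_CUBIC)
b=cv2.resize(a[213:293,190:285],None,fx=4.2,fy=4.2,interpolation=cv2.INTER_CUBIC)
o[:429,:396]=m; o[:336,400:799]=b
cv2.imwrite('pics/c1.png',o)
E
```

```text
(no output)
```

View pics/c1.png

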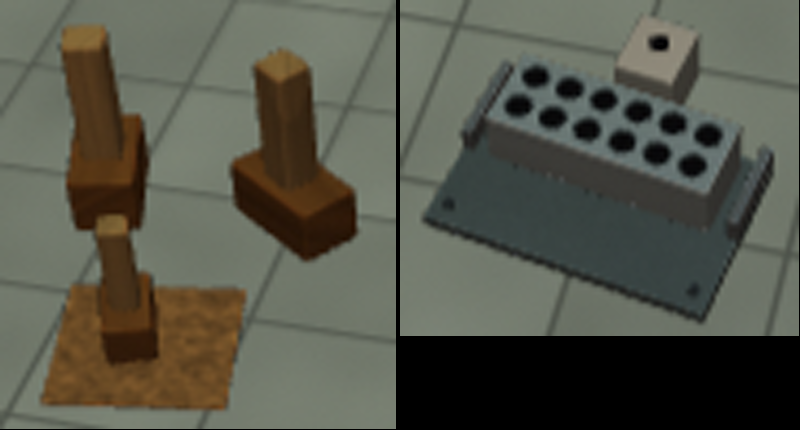

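```bash
python3 - <<'E'
from h import *
M=lambda x,y:(160+x/4.4,105+y/3.9)
B=lambda x,y:(190+(x-400)/4.2,213+y/4.2)
def P(c,z): return at('scene',*c,z)[:2]*1000
def show(n,pts): 
    pts=np.array(pts); print(n,pts.round().tolist(),'edges',np.linalg.norm(np.diff(pts,axis=0),axis=1).round(), 'ang',np.degrees(np.arctan2(*np.diff(pts,axis=0).T[::-1])).round(1))
mat=[P(M(*c),.004) for c in [(72,285),(245,288),(228,408),(40,403),(72,285)]]
show('mat',mat); print(np.mean(mat[:4],0))
show('matmal bottom', [P(M(*c),.004) for c in [(104,360),(157,357)]])
for z in (.044,): show('matmal headtop',[P(M(*c),z) for c in [(103,318),(155,318),(153,276)]])
show('matmal top',[P(M(*c),.129) for c in [(97,220),(126,219),(132,232),(101,236)]])
show('tall bottom',[P(M(*c),0) for c in [(77,227),(137,227)]])
for s in (.8,1,1.2,1.3): show(f'tall {s}: top, headtop',[P(M(*c),.125*s) for c in [(67,48),(103,50)]]+[P(M(*c),.04*s) for c in [(70,182),(137,182),(145,118)]])
show('right bottom',[P(M(*c),0) for c in [(237,192),(305,258),(355,235)]])
for s in (1,1.2): show(f'right {s} top',[P(M(*c),.125*s) for c in [(255,68),(283,52),(310,66),(286,82)]]+[P(M(*c),.04*s) for c in [(234,167),(306,222),(353,192)]])
bay=[P(B(*c),.010) for c in [(425,218),(700,320)]]; show('bayfar',bay)
blk=[P(B(*c),.055) for c in [(485,120),(708,192),(742,128),(510,55),(485,120)]]; show('blk',blk); print(np.mean(blk[:4],0))
rl=[P(B(*c),.03) for c in [(462,132),(508,64)]]; show('rail R',rl)
rl=[P(B(*c),.03) for c in [(730,220),(770,152)]]; show('rail L',rl)
# side
E
```

```text
mat [[368.0, -371.0], [343.0, -246.0], [470.0, -219.0], [495.0, -348.0], [368.0, -371.0]] edges [128. 130. 131. 129.] ang [ 101.4   11.7  -79.3 -170. ]
[ 418.81241027 -296.10563873]
matmal bottom [[442.0, -320.0], [430.0, -284.0]] edges [37.] ang [107.9]
matmal headtop [[432.0, -319.0], [424.0, -283.0], [381.0, -299.0]] edges [36. 46.] ang [ 102.9 -159.8]
matmal top [[409.0, -320.0], [404.0, -301.0], [416.0, -293.0], [425.0, -312.0]] edges [20. 15. 21.] ang [106.1  34.4 -65.2]
tall bottom [[298.0, -393.0], [288.0, -348.0]] edges [46.] ang [102.9]
tall 0.8: top, headtop [[186.0, -427.0], [183.0, -399.0], [278.0, -401.0], [266.0, -352.0], [187.0, -372.0]] edges [28. 95. 51. 82.] ang [  97.2   -1.1  102.8 -165.5]
tall 1: top, headtop [[215.0, -413.0], [211.0, -386.0], [286.0, -397.0], [274.0, -348.0], [195.0, -368.0]] edges [27. 75. 50. 82.] ang [  97.2   -8.5  102.8 -165.5]
tall 1.2: top, headtop [[243.0, -399.0], [240.0, -373.0], [293.0, -393.0], [282.0, -344.0], [204.0, -365.0]] edges [27. 58. 50. 81.] ang [  97.2  -20.7  102.8 -165.5]
tall 1.3: top, headtop [[257.0, -392.0], [254.0,
[... 293 characters left out ...]
0], [240.0, -283.0], [293.0, -211.0], [250.0, -187.0]] edges [28. 28. 26. 45. 88. 49.] ang [149.7  61.9 -26.1 -64.1  53.7 150.3]
right 1.2 top [[237.0, -259.0], [213.0, -245.0], [226.0, -221.0], [249.0, -232.0], [249.0, -279.0], [301.0, -209.0], [258.0, -185.0]] edges [28. 27. 26. 47. 88. 49.] ang [149.7  61.9 -26.1 -90.3  53.7 150.3]
bayfar [[676.0, -201.0], [710.0, -7.0]] edges [197.] ang [80.1]
blk [[622.0, -172.0], [644.0, -17.0], [590.0, -7.0], [566.0, -172.0], [622.0, -172.0]] edges [157.  55. 167.  56.] ang [ 81.8 169.4 -98.3  -0.2]
[605.68065049 -91.99625877]
rail R [[618.0, -192.0], [556.0, -179.0]] edges [64.] ang [168.]
rail L [[646.0, -2.0], [587.0, 12.0]] edges [60.] ang [166.6]
```

The mallet on the mat fits: its head measures about 36 mm wide and its handle about 21 mm. The other two are about 48 mm and 27 mm, so they're oversize. I'll move above it, then turn the jaws along its head.

```bash
python3 -m pendant '[{"fingers":85,"delta_pos":[20,-10,0],"angular":[0,0,0]},{"fingers":85,"delta_pos":[36,-18,0],"angular":[0,0,0]},{"fingers":85,"delta_pos":[36,-18,0],"angular":[0,0,0]},{"fingers":85,"delta_pos":[36,-18,0],"angular":[0,0,0]},{"fingers":85,"delta_pos":[36,-18,0],"angular":[0,0,0]},{"fingers":85,"delta_pos":[36,-18,0],"angular":[0,0,0]},{"fingers":85,"delta_pos":[36,-18,0],"angular":[0,0,0]},{"fingers":85,"delta_pos":[25,-13,0],"angular":[0,0,0]},{"fingers":85,"delta_pos":[16,-9,0],"angular":[0,0,0]}]'
python3 -m pendant '[{"fingers":85,"delta_pos":[0,0,0],"angular":[0,0,-0.145]},{"fingers":85,"delta_pos":[0,0,0],"angular":[0,0,-0.145]},{"fingers":85,"delta_pos":[0,0,0],"angular":[0,0,-0.145]},{"fingers":85,"delta_pos":[0,0,0],"angular":[0,0,-0.145]},{"fingers":85,"delta_pos":[0,0,0],"angular":[0,0,-0.145]},{"fingers":85,"delta_pos":[0,0,0],"angular":[0,0,-0.145]},{"fingers":85,"delta_pos":[0,0,0],"angular":[0,0,-0.145]},{"fingers":85,"delta_pos":[0,0,0],"angular":[0,0,-0.145]},{"fingers":85,"delta_pos":[0,0,0],"angular":[0,0,-0.145]},{"fingers":85,"delta_pos":[0,0,0],"angular":[0,0,-0.145]},{"fingers":85,"delta_pos":[0,0,0],"angular":[0,0,0]}]'
python3 - <<'E'
from h import *
p=cam('wrist'); a=env.read_camera('wrist'); cv2.imwrite('pics/w1.png',a)
import pickle; pickle.dump(p,open('w1.pkl','wb'))
s=env.get_state(); print(s['tcp_pos'],s['orientation'],s['wrist_force'])
print(p)
E
```

```text
clock: 1.0
tcp_pos: [0.4159, -0.3043, 0.231]
orientation: [-0.0, 0.983, 0.184, -0.0]
wrist_force: [-0.3, 0.6, 0.2]
finger_gap: 0.0849
clock: 2.1
tcp_pos: [0.4147, -0.3061, 0.2309]
orientation: [-0.0, 0.614, 0.789, 0.0]
wrist_force: [0.1, -0.1, 0.1]
finger_gap: 0.0852
[ 0.41472263 -0.30616301  0.23094883] [-3.52196757e-04  6.15835255e-01  7.87874871e-01  3.86751905e-05] [0.80021702 0.94771995 0.75147442]
{'fx': 297.3186396354542, 'fy': 297.3186396354542, 'cx': 257.64537597931906, 'cy': 196.0139139542111, 'view': array([[ 0.96999514,  0.24311815, -0.00172773, -0.32716534],
       [-0.230285  ,  0.91646809, -0.32719269,  0.41797994],
       [-0.07796307,  0.31777319,  0.94495606, -0.25118559],
       [ 0.        ,  0.        ,  0.        ,  1.        ]])}
```

View pics/w1.png

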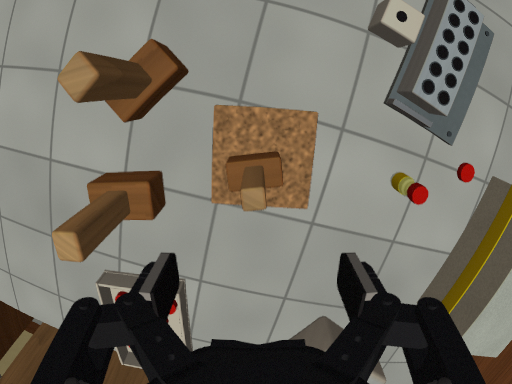

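The wrist view shows the mat at (215..318, 105..208) with the mallet on it, its head at (228..283, 152..190) and its handle top at about (254,200). I'll enlarge that part.

```bash
python3 - <<'E'
from h import *
a=cv2.imread('pics/w1.png')
cv2.imwrite('pics/c2.png',cv2.resize(a[95:219,205:325],None,fx=4.8,fy=4.8,interpolation=cv2.INTER_CUBIC))
E
```

```text
(no output)
```

View pics/c2.png

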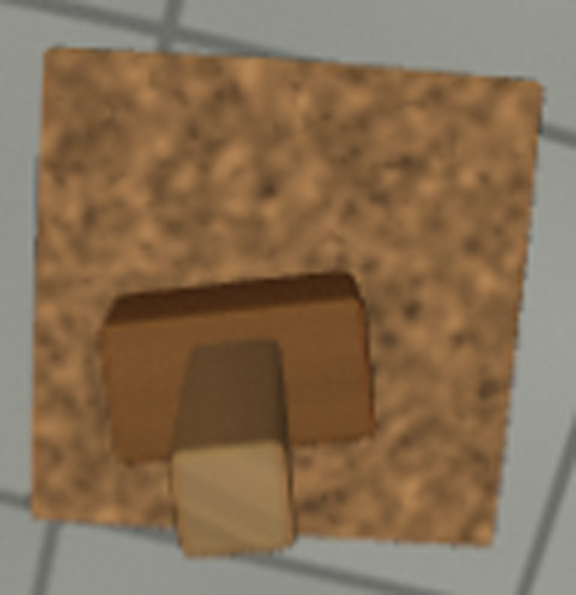

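```bash
python3 - <<'E'
from h import *
import pickle; p=pickle.load(open('w1.pkl','rb'))
def Q(pts,z): return np.array([at('wrist',205+x/4.8,95+y/4.8,z,p)[:2]*1000 for x,y in pts])
def show(n,q): 
    d=np.diff(np.vstack([q,q[:1]]),axis=0); print(n,q.mean(0).round(1),np.linalg.norm(d,axis=1).round(1),np.degrees(np.arctan2(d[:,1],d[:,0])).round(1))
show('mat',Q([(45,48),(541,82),(492,546),(33,517)],.004))
show('head',Q([(105,328),(364,300),(373,435),(130,463)],.044))
show('htop',Q([(173,452),(288,441),(297,548),(187,556)],.129))
E
```

```text
mat [ 418.9 -297.4] [128.3 128.9 128.7 128.4] [  10.4  -79.3 -169.8  100.6]
head [ 412.6 -309.9] [61.6 33.4 59.5 34.1] [  20.4  -70.9 -159.   112.7]
htop [ 412.  -309.5] [20.8 20.7 20.4 20.3] [  19.8  -70.9 -161.4  110.3]
```

The mallet is at (412,-310) with yaw 19.9°, and the mat is at (419,-297) with yaw 10.5°. Now align, descend and grip.

```bash
python3 -m pendant '[{"fingers":85,"delta_pos":[0,0,0],"angular":[0,0,-0.103]},{"fingers":85,"delta_pos":[-2.5,-3.5,0],"angular":[0,0,0]},{"fingers":85,"delta_pos":[0,0,20],"angular":[0,0,0]},{"fingers":85,"delta_pos":[0,0,30],"angular":[0,0,0]},{"fingers":85,"delta_pos":[0,0,30],"angular":[0,0,0]},{"fingers":85,"delta_pos":[0,0,30],"angular":[0,0,0]},{"fingers":85,"delta_pos":[0,0,30],"angular":[0,0,0]},{"fingers":85,"delta_pos":[0,0,16],"angular":[0,0,0]},{"fingers":85,"delta_pos":[0,0,0],"angular":[0,0,0]}]' && python3 -m pendant '[{"fingers":40,"delta_pos":[0,0,0],"angular":[0,0,0]},{"fingers":30,"delta_pos":[0,0,0],"angular":[0,0,0]},{"fingers":10,"delta_pos":[0,0,0],"angular":[0,0,0]},{"fingers":10,"delta_pos":[0,0,0],"angular":[0,0,0]},{"fingers":10,"delta_pos":[0,0,0],"angular":[0,0,0]},{"fingers":10,"delta_pos":[0,0,0],"angular":[0,0,0]},{"fingers":10,"delta_pos":[0,0,0],"angular":[0,0,0]},{"fingers":10,"delta_pos":[0,0,0],"angular":[0,0,0]},{"fingers":10,"delta_pos":[0,0,0],"angular":[0,0,0]}]' 80
```

```text
clock: 3.05
tcp_pos: [0.4106, -0.3084, 0.0727]
orientation: [-0.003, 0.575, 0.818, 0.0]
wrist_force: [-0.1, 1.2, -0.2]
finger_gap: 0.085
clock: 3.95
tcp_pos: [0.413, -0.3104, 0.0761]
orientation: [0.001, 0.573, 0.819, -0.0]
wrist_force: [-0.4, 0.1, 4.9]
finger_gap: 0.0213
```

```bash
python3 -m pendant '[{"fingers":10,"delta_pos":[0,0,-10],"angular":[0,0,0]},{"fingers":10,"delta_pos":[0,0,-25],"angular":[0,0,0]},{"fingers":10,"delta_pos":[0,0,-30],"angular":[0,0,0]},{"fingers":10,"delta_pos":[0,0,-30],"angular":[0,0,0]},{"fingers":10,"delta_pos":[0,0,-15],"angular":[0,0,0]},{"fingers":10,"delta_pos":[12,14,0],"angular":[0,0,0]},{"fingers":10,"delta_pos":[22,26,0],"angular":[0,0,0]},{"fingers":10,"delta_pos":[25,29,0],"angular":[0,0,0]},{"fingers":10,"delta_pos":[25,29,0],"angular":[0,0,0]},{"fingers":10,"delta_pos":[25,29,0],"angular":[0,0,0]},{"fingers":10,"delta_pos":[16,18,0],"angular":[0,0,0]},{"fingers":10,"delta_pos":[8,9.5,0],"angular":[0,0,0]}]' && python3 -m pendant '[{"fingers":10,"delta_pos":[0,0,0],"angular":[0,0,0.13]},{"fingers":10,"delta_pos":[0,0,0],"angular":[0,0,0.14]},{"fingers":10,"delta_pos":[0,0,0],"angular":[0,0,0.14]},{"fingers":10,"delta_pos":[0,0,0],"angular":[0,0,0.119]},{"fingers":10,"delta_pos":[0,0,0],"angular":[0,0,0]},{"fingers":10,"delta_pos":[0,0,0],"angular":[0,0,0]}]'
python3 - <<'E'
from h import *
p=cam('wrist'); a=env.read_camera('wrist'); cv2.imwrite('pics/w2.png',cv2.resize(a,(800,600),interpolation=cv2.INTER_CUBIC))
import pickle; pickle.dump(p,open('w2.pkl','wb'))
print(env.get_state()['tcp_pos'], at('scene',177,240,0))
E
```

```text
clock: 5.15
tcp_pos: [0.5122, -0.1298, 0.1851]
orientation: [-0.001, 0.572, 0.82, -0.0]
wrist_force: [0.0, -1.1, -1.8]
finger_gap: 0.021
clock: 5.75
tcp_pos: [0.5116, -0.1324, 0.1852]
orientation: [-0.0, 0.767, 0.642, -0.0]
wrist_force: [0.5, -0.1, -2.6]
finger_gap: 0.0209
[ 0.51169588 -0.13233055  0.18522054] [ 0.60043673 -0.28511033  0.        ]
```

View pics/w2.png

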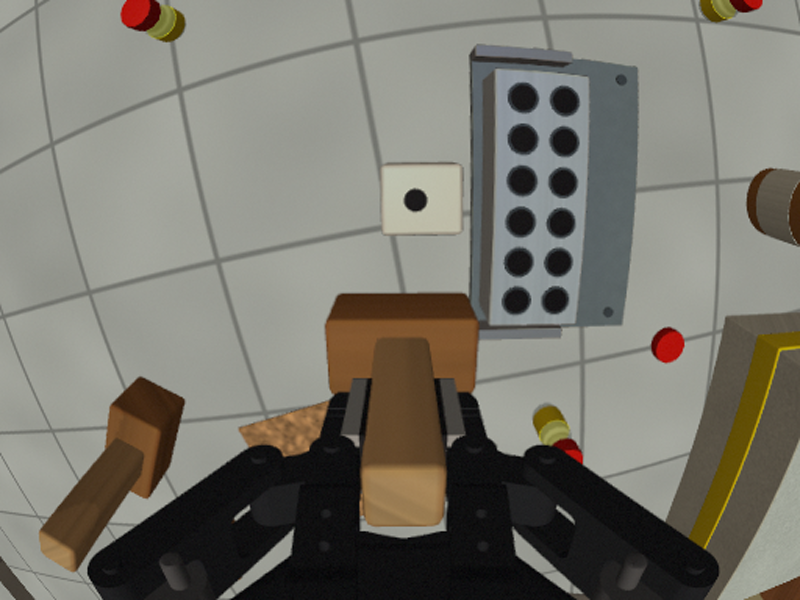

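```bash
python3 - <<'E'
from h import *
import pickle; p=pickle.load(open('w2.pkl','rb'))
def Q(pts,z): return np.array([at('wrist',x*.64,y*.64,z,p)[:2]*1000 for x,y in pts])
def show(n,q,close=1): 
    d=np.diff(np.vstack([q,q[:1]]) if close else q,axis=0); print(n,q.mean(0).round(1),np.linalg.norm(d,axis=1).round(1),np.degrees(np.arctan2(d[:,1],d[:,0])).round(1),q.round(1).tolist())
show('blk NL FL FR NR',Q([(497,69),(590,75),(577,325),(489,325)],.055))
show('floor far',Q([(638,67),(622,326)],.010),0)
show('sock',Q([(381,164),(462,163),(462,235),(381,235)],.048))
show('wells far col',Q([(564,101),(555,300)],.055),0); show('wells near',Q([(523,97),(516,300)],.055),0)
show('rail L outer',Q([(475,46),(572,52)],.03),0)
show('rail R outer',Q([(480,339),(561,338)],.03),0)
print('proj mallet head far-end top', )
E
```

```text
blk NL FL FR NR [604.3 -91.2] [ 58.2 160.5  60.4 157.9] [ -8.1 -99.3 169.3  80. ] [[588.8, -8.6], [646.5, -16.9], [620.7, -175.3], [561.3, -164.1]]
floor far [ 691.1 -105.7] [200.2] [-99.1] [[706.9, -6.9], [675.4, -204.6]]
sock [532.2 -79.4] [48.2 44.2 49.6 43.4] [ -9.  -98.9 170.   79.3] [[512.1, -54.0], [559.8, -61.6], [552.9, -105.2], [504.1, -96.6]]
wells far col [616.4 -93.4] [124.8] [-99.4] [[626.6, -31.8], [606.3, -155.0]]
wells near [590.9 -88.8] [125.1] [-99.6] [[601.4, -27.1], [580.5, -150.4]]
rail L outer [615.3   7.2] [64.8] [-8.4] [[583.3, 11.9], [647.4, 2.5]]
rail R outer [ 586.7 -189.4] [60.4] [-10.2] [[557.0, -184.1], [616.4, -194.8]]
proj mallet head far-end top
```

The bay is at (602.3,-91), yaw about -9.6°. The block centre is about 1.5 mm forward in it, the mallet head is already lined up with the cradle, and tool +y points forward. First tap on the right end.

```bash
python3 -m pendant '[{"fingers":10,"delta_pos":[-4,0,16],"angular":[0,0,0]},{"fingers":10,"delta_pos":[0,0,25],"angular":[0,0,0]},{"fingers":10,"delta_pos":[0,0,25],"angular":[0,0,0]},{"fingers":10,"delta_pos":[0,0,20],"angular":[0,0,0]},{"fingers":10,"delta_pos":[0,0,10],"angular":[0,0,0]},{"fingers":10,"delta_pos":[0,0,0],"angular":[0,0,0]},{"fingers":10,"delta_pos":[0,7,0],"angular":[0,0,0]},{"fingers":10,"delta_pos":[0,7,0],"angular":[0,0,0]},{"fingers":10,"delta_pos":[0,4,0],"angular":[0,0,0]}]' && python3 -m pendant '[{"fingers":10,"delta_pos":[0,3,0],"angular":[0,0,0]},{"fingers":10,"delta_pos":[0,3,0],"angular":[0,0,0]},{"fingers":10,"delta_pos":[0,3,0],"angular":[0,0,0]},{"fingers":10,"delta_pos":[0,2,0],"angular":[0,0,0]},{"fingers":10,"delta_pos":[0,0,0],"angular":[0,0,0]}]'
python3 -m pendant '[{"fingers":10,"delta_pos":[0,-6,0],"angular":[0,0,0]},{"fingers":10,"delta_pos":[0,-10,0],"angular":[0,0,0]},{"fingers":10,"delta_pos":[0,-13,0],"angular":[0,0,0]},{"fingers":10,"delta_pos":[0,0,-5],"angular":[0,0,0]}]'
cat > m.py <<'E'
import sys; from h import *
n=sys.argv[1]; p=cam('wrist'); a=env.read_camera('wrist'); b=env.read_camera('scene')
import pickle; pickle.dump(p,open(n+'.pkl','wb')); cv2.imwrite(f'pics/{n}_w.png',a); cv2.imwrite(f'pics/{n}_s.png',b)
O=np.array([.6023,-.091,0]); t=np.radians(-9.6); X=np.array([np.cos(t),np.sin(t),0]); Y=np.array([-np.sin(t),np.cos(t),0])
# dark well blobs on the wide block top, fitted in cradle frame
for nm,im in (('wrist',a),('scene',b)):
    g=cv2.cvtColor(im,cv2.COLOR_BGR2GRAY); H,W=cv2.resize(g,None,fx=4,fy=4,interpolation=cv2.INTER_CUBIC).shape
    G=cv2.resize(g,None,fx=4,fy=4,interpolation=cv2.INTER_CUBIC)
    k,_,st,c=cv2.connectedComponentsWithStats((G<(60 if nm=='wrist' else 55)).astype(np.uint8))
    q=[]
    for s,(u,v) in zip(st[1:],c[1:]):
        if s[4]<60 or s[4]>1500: continue
        w=at(nm,(u+.5)/4-.5,(v+.5)/4-.5,.055,p if nm=='wrist' else None)-O
        x,y=w@X*1000,w@Y*1000
        if abs(y)<75 and -25<x<70: q.append((x,y,s[4]))
    q=np.array(q)
    if len(q)<4: print(nm,'few',len(q)); continue
    A=np.c_[np.ones(len(q)),q[:,1]]
    r=q[:,0]-A@np.linalg.lstsq(A,q[:,0],rcond=None)[0]; sg=np.sign(r)
    A=np.c_[A,sg]; co,res,_,_=np.linalg.lstsq(A,q[:,0],rcond=None)
    print(nm,len(q),'L %.1f R %.1f half-row %.1f resid %.1f'%(co[0]+80*co[1],co[0]-80*co[1],co[2],np.abs(q[:,0]-A@co).max()), 'ymid %.1f'%q[:,1].mean())
s=env.get_state(); d=s['tcp_pos']-O; print('tcp bay',(d@X*1000).round(1),(d@Y*1000).round(1),(s['tcp_pos'][2]*1000).round(1),s['wrist_force'].round(1),s['finger_gap'],s['clock'])
E
python3 m.py a1
```

```text
clock: 6.7
tcp_pos: [0.531, -0.1398, 0.0906]
orientation: [0.001, 0.767, 0.641, 0.001]
wrist_force: [0.2, -0.4, -2.4]
finger_gap: 0.0212
clock: 7.2
tcp_pos: [0.5373, -0.1409, 0.0887]
orientation: [-0.002, 0.768, 0.641, -0.002]
wrist_force: [-6.4, -1.3, 0.5]
finger_gap: 0.021
clock: 7.6
tcp_pos: [0.5089, -0.135, 0.0938]
orientation: [-0.001, 0.768, 0.641, -0.001]
wrist_force: [-0.2, 0.4, -2.3]
finger_gap: 0.0211
wrist few 3
scene 12 L 0.1 R 4.9 half-row 13.1 resid 0.2 ymid -1.1
tcp bay -81.6 -59.6 95.4 [ 0.2  0.4 -2. ] 0.02120558630656142 7.7
```

```bash
python3 - <<'E'
s=open('m.py').read()
s=s.replace("n=sys.argv[1]; p=cam('wrist'); a=env.read_camera('wrist'); b=env.read_camera('scene')","p=pickle.load(open('w2.pkl','rb')); a=cv2.resize(cv2.imread('pics/w2.png'),(512,384)); b=cv2.imread('pics/scene0.png')").replace("import pickle; pickle.dump(p,open(n+'.pkl','wb')); cv2.imwrite(f'pics/{n}_w.png',a); cv2.imwrite(f'pics/{n}_s.png',b)","")
exec('import pickle\n'+s)
E
```

```text
wrist few 1
scene 12 L 0.2 R 0.2 half-row 13.1 resid 0.1 ymid -1.1
tcp bay -81.6 -59.6 95.4 [ 0.2  0.4 -2. ] 0.02120558630656142 7.7
```

The scene-image measurement (12 wells, residual 0.2 mm) gives L 0.1 and R 4.9, and it read 0.2 for both ends at the start. Next I lift over the socket and tap the left end.

```bash
python3 -m pendant '[{"fingers":10,"delta_pos":[0,0,-20],"angular":[0,0,0]},{"fingers":10,"delta_pos":[0,0,-25],"angular":[0,0,0]},{"fingers":10,"delta_pos":[15,0,0],"angular":[0,0,0]},{"fingers":10,"delta_pos":[30,0,0],"angular":[0,0,0]},{"fingers":10,"delta_pos":[35,0,0],"angular":[0,0,0]},{"fingers":10,"delta_pos":[25,0,0],"angular":[0,0,0]},{"fingers":10,"delta_pos":[15,0,0],"angular":[0,0,0]},{"fingers":10,"delta_pos":[0,0,0],"angular":[0,0,0]},{"fingers":10,"delta_pos":[0,0,20],"angular":[0,0,0]},{"fingers":10,"delta_pos":[0,0,20],"angular":[0,0,0]},{"fingers":10,"delta_pos":[0,0,10],"angular":[0,0,0]},{"fingers":10,"delta_pos":[0,0,0],"angular":[0,0,0]}]' && python3 -m pendant '[{"fingers":10,"delta_pos":[0,7,0],"angular":[0,0,0]},{"fingers":10,"delta_pos":[0,7,0],"angular":[0,0,0]},{"fingers":10,"delta_pos":[0,4,0],"angular":[0,0,0]},{"fingers":10,"delta_pos":[0,3,0],"angular":[0,0,0]},{"fingers":10,"delta_pos":[0,3,0],"angular":[0,0,0]},{"fingers":10,"delta_pos":[0,3,0],"angular":[0,0,0]},{"fingers":10,"delta_pos":[0,3,0],"angular":[0,0,0]},{"fingers":10,"delta_pos":[0,3,0],"angular":[0,0,0]}]'
python3 -m pendant '[{"fingers":10,"delta_pos":[0,0,0],"angular":[0,0,0]},{"fingers":10,"delta_pos":[0,-6,0],"angular":[0,0,0]},{"fingers":10,"delta_pos":[0,-12,0],"angular":[0,0,0]},{"fingers":10,"delta_pos":[0,-15,0],"angular":[0,0,0]},{"fingers":10,"delta_pos":[0,0,-25],"angular":[0,0,0]},{"fingers":10,"delta_pos":[0,0,-25],"angular":[0,0,0]}]'
python3 m.py a2
```

```text
clock: 8.9
tcp_pos: [0.5313, -0.0182, 0.0876]
orientation: [-0.001, 0.768, 0.641, -0.001]
wrist_force: [-0.9, -0.2, -1.2]
finger_gap: 0.0211
clock: 9.7
tcp_pos: [0.5623, -0.0222, 0.0886]
orientation: [-0.003, 0.767, 0.641, -0.001]
wrist_force: [-7.1, 3.9, 1.5]
finger_gap: 0.021
clock: 10.3
tcp_pos: [0.5317, -0.0178, 0.1394]
orientation: [-0.0, 0.767, 0.641, -0.0]
wrist_force: [1.7, -0.1, -1.5]
finger_gap: 0.0211
wrist few 1
scene 12 L 10.1 R 5.1 half-row 13.0 resid 0.1 ymid -1.0
tcp bay -77.9 60.4 143.1 [ 0.8  0.  -1.5] 0.020859900698590055 10.4
```

```bash
python3 -m pendant '[{"fingers":10,"delta_pos":[-15,0,0],"angular":[0,0,0]},{"fingers":10,"delta_pos":[-30,0,0],"angular":[0,0,0]},{"fingers":10,"delta_pos":[-35,0,0],"angular":[0,0,0]},{"fingers":10,"delta_pos":[-25,0,0],"angular":[0,0,0]},{"fingers":10,"delta_pos":[-15,0,0],"angular":[0,0,0]},{"fingers":10,"delta_pos":[0,0,0],"angular":[0,0,0]},{"fingers":10,"delta_pos":[0,0,20],"angular":[0,0,0]},{"fingers":10,"delta_pos":[0,0,20],"angular":[0,0,0]},{"fingers":10,"delta_pos":[0,0,10],"angular":[0,0,0]},{"fingers":10,"delta_pos":[0,0,0],"angular":[0,0,0]}]' && python3 -m pendant '[{"fingers":10,"delta_pos":[0,7,0],"angular":[0,0,0]},{"fingers":10,"delta_pos":[0,9,0],"angular":[0,0,0]},{"fingers":10,"delta_pos":[0,6,0],"angular":[0,0,0]},{"fingers":10,"delta_pos":[0,3,0],"angular":[0,0,0]},{"fingers":10,"delta_pos":[0,3,0],"angular":[0,0,0]},{"fingers":10,"delta_pos":[0,3,0],"angular":[0,0,0]},{"fingers":10,"delta_pos":[0,3,0],"angular":[0,0,0]},{"fingers":10,"delta_pos":[0,3,0],"angular":[0,0,0]},{"fingers":10,"delta_pos":[0,3,0],"angular":[0,0,0]},{"fingers":10,"delta_pos":[0,3,0],"angular":[0,0,0]}]'
python3 -m pendant '[{"fingers":10,"delta_pos":[0,0,0],"angular":[0,0,0]},{"fingers":10,"delta_pos":[0,-8,0],"angular":[0,0,0]},{"fingers":10,"delta_pos":[0,-15,0],"angular":[0,0,0]},{"fingers":10,"delta_pos":[0,-20,0],"angular":[0,0,0]},{"fingers":10,"delta_pos":[0,0,-25],"angular":[0,0,0]},{"fingers":10,"delta_pos":[0,0,-25],"angular":[0,0,0]}]'
python3 m.py a3
```

```text
clock: 11.4
tcp_pos: [0.5098, -0.1347, 0.0874]
orientation: [-0.002, 0.767, 0.641, -0.001]
wrist_force: [0.1, 0.7, -1.3]
finger_gap: 0.0212
clock: 12.4
tcp_pos: [0.5502, -0.1436, 0.0885]
orientation: [-0.002, 0.768, 0.641, -0.003]
wrist_force: [-7.8, -2.4, 1.9]
finger_gap: 0.0215
clock: 13.0
tcp_pos: [0.5098, -0.1352, 0.1391]
orientation: [-0.001, 0.768, 0.641, -0.0]
wrist_force: [-0.1, 0.3, -2.2]
finger_gap: 0.0208
wrist few 2
scene 12 L 10.1 R 20.0 half-row 13.1 resid 0.2 ymid 0.2
tcp bay -79.8 -59.9 142.9 [ 1.1  0.6 -1.2] 0.021035142760553432 13.1
```

```bash
python3 -m pendant '[{"fingers":10,"delta_pos":[15,0,0],"angular":[0,0,0]},{"fingers":10,"delta_pos":[30,0,0],"angular":[0,0,0]},{"fingers":10,"delta_pos":[35,0,0],"angular":[0,0,0]},{"fingers":10,"delta_pos":[25,0,0],"angular":[0,0,0]},{"fingers":10,"delta_pos":[15,0,0],"angular":[0,0,0]},{"fingers":10,"delta_pos":[0,0,0],"angular":[0,0,0]},{"fingers":10,"delta_pos":[0,0,20],"angular":[0,0,0]},{"fingers":10,"delta_pos":[0,0,20],"angular":[0,0,0]},{"fingers":10,"delta_pos":[0,0,10],"angular":[0,0,0]},{"fingers":10,"delta_pos":[0,0,0],"angular":[0,0,0]}]' && python3 -m pendant '[{"fingers":10,"delta_pos":[0,10,0],"angular":[0,0,0]},{"fingers":10,"delta_pos":[0,10,0],"angular":[0,0,0]},{"fingers":10,"delta_pos":[0,6,0],"angular":[0,0,0]},{"fingers":10,"delta_pos":[0,3,0],"angular":[0,0,0]},{"fingers":10,"delta_pos":[0,3,0],"angular":[0,0,0]},{"fingers":10,"delta_pos":[0,3,0],"angular":[0,0,0]},{"fingers":10,"delta_pos":[0,3,0],"angular":[0,0,0]},{"fingers":10,"delta_pos":[0,3,0],"angular":[0,0,0]},{"fingers":10,"delta_pos":[0,3,0],"angular":[0,0,0]},{"fingers":10,"delta_pos":[0,3,0],"angular":[0,0,0]},{"fingers":10,"delta_pos":[0,3,0],"angular":[0,0,0]}]'
python3 -m pendant '[{"fingers":10,"delta_pos":[0,0,0],"angular":[0,0,0]},{"fingers":10,"delta_pos":[0,-10,0],"angular":[0,0,0]},{"fingers":10,"delta_pos":[0,-20,0],"angular":[0,0,0]},{"fingers":10,"delta_pos":[0,-20,0],"angular":[0,0,0]},{"fingers":10,"delta_pos":[0,0,-25],"angular":[0,0,0]},{"fingers":10,"delta_pos":[0,0,-25],"angular":[0,0,0]}]'
python3 m.py a4
```

```text
clock: 14.1
tcp_pos: [0.531, -0.0182, 0.0874]
orientation: [-0.001, 0.768, 0.641, -0.001]
wrist_force: [0.1, -0.2, -2.5]
finger_gap: 0.021
clock: 15.2
tcp_pos: [0.5782, -0.0247, 0.0882]
orientation: [-0.004, 0.767, 0.641, -0.002]
wrist_force: [-7.7, 6.1, 0.9]
finger_gap: 0.0211
clock: 15.8
tcp_pos: [0.531, -0.0177, 0.1393]
orientation: [-0.0, 0.767, 0.641, -0.001]
wrist_force: [1.5, -0.4, -1.9]
finger_gap: 0.021
wrist few 0
scene 12 L 26.9 R 19.7 half-row 13.0 resid 0.2 ymid 0.2
tcp bay -78.3 60.4 143.1 [ 1.2 -0.1 -0.7] 0.02097323942728877 15.9
```

```bash
python3 -m pendant '[{"fingers":10,"delta_pos":[-15,0,0],"angular":[0,0,0]},{"fingers":10,"delta_pos":[-30,0,0],"angular":[0,0,0]},{"fingers":10,"delta_pos":[-35,0,0],"angular":[0,0,0]},{"fingers":10,"delta_pos":[-25,0,0],"angular":[0,0,0]},{"fingers":10,"delta_pos":[-15,0,0],"angular":[0,0,0]},{"fingers":10,"delta_pos":[0,0,0],"angular":[0,0,0]},{"fingers":10,"delta_pos":[0,0,20],"angular":[0,0,0]},{"fingers":10,"delta_pos":[0,0,20],"angular":[0,0,0]},{"fingers":10,"delta_pos":[0,0,10],"angular":[0,0,0]},{"fingers":10,"delta_pos":[0,0,0],"angular":[0,0,0]}]' && python3 -m pendant '[{"fingers":10,"delta_pos":[0,10,0],"angular":[0,0,0]},{"fingers":10,"delta_pos":[0,15,0],"angular":[0,0,0]},{"fingers":10,"delta_pos":[0,10,0],"angular":[0,0,0]},{"fingers":10,"delta_pos":[0,4,0],"angular":[0,0,0]},{"fingers":10,"delta_pos":[0,3,0],"angular":[0,0,0]},{"fingers":10,"delta_pos":[0,3,0],"angular":[0,0,0]},{"fingers":10,"delta_pos":[0,3,0],"angular":[0,0,0]},{"fingers":10,"delta_pos":[0,3,0],"angular":[0,0,0]},{"fingers":10,"delta_pos":[0,3,0],"angular":[0,0,0]},{"fingers":10,"delta_pos":[0,3.5,0],"angular":[0,0,0]}]'
python3 -m pendant '[{"fingers":10,"delta_pos":[0,0,0],"angular":[0,0,0]},{"fingers":10,"delta_pos":[0,-10,0],"angular":[0,0,0]},{"fingers":10,"delta_pos":[0,-24,0],"angular":[0,0,0]},{"fingers":10,"delta_pos":[0,-23.5,0],"angular":[0,0,0]},{"fingers":10,"delta_pos":[0,0,-25],"angular":[0,0,0]},{"fingers":10,"delta_pos":[0,0,-25],"angular":[0,0,0]}]'
python3 m.py a5
```

```text
clock: 16.9
tcp_pos: [0.5098, -0.1347, 0.0874]
orientation: [-0.002, 0.767, 0.641, -0.001]
wrist_force: [-1.0, 0.4, -2.6]
finger_gap: 0.0213
clock: 17.9
tcp_pos: [0.5644, -0.1454, 0.0886]
orientation: [-0.003, 0.768, 0.641, -0.002]
wrist_force: [-8.5, 1.4, 3.5]
finger_gap: 0.0216
clock: 18.5
tcp_pos: [0.5091, -0.1351, 0.139]
orientation: [-0.001, 0.768, 0.641, -0.0]
wrist_force: [0.3, -0.2, -1.3]
finger_gap: 0.0212
wrist few 1
scene 12 L 26.8 R 33.8 half-row 13.1 resid 0.1 ymid 2.7
tcp bay -80.2 -60.0 142.9 [ 0.4 -0.3 -1.7] 0.020790586304918007 18.6
```

```bash
python3 -m pendant '[{"fingers":10,"delta_pos":[15,0,0],"angular":[0,0,0]},{"fingers":10,"delta_pos":[30,0,0],"angular":[0,0,0]},{"fingers":10,"delta_pos":[35,0,0],"angular":[0,0,0]},{"fingers":10,"delta_pos":[25,0,0],"angular":[0,0,0]},{"fingers":10,"delta_pos":[15,0,0],"angular":[0,0,0]},{"fingers":10,"delta_pos":[0,0,0],"angular":[0,0,0]},{"fingers":10,"delta_pos":[0,0,20],"angular":[0,0,0]},{"fingers":10,"delta_pos":[0,0,20],"angular":[0,0,0]},{"fingers":10,"delta_pos":[0,0,10],"angular":[0,0,0]},{"fingers":10,"delta_pos":[0,0,0],"angular":[0,0,0]}]' && python3 -m pendant '[{"fingers":10,"delta_pos":[0,10,0],"angular":[0,0,0]},{"fingers":10,"delta_pos":[0,15,0],"angular":[0,0,0]},{"fingers":10,"delta_pos":[0,14,0],"angular":[0,0,0]},{"fingers":10,"delta_pos":[0,6,0],"angular":[0,0,0]},{"fingers":10,"delta_pos":[0,3,0],"angular":[0,0,0]},{"fingers":10,"delta_pos":[0,3,0],"angular":[0,0,0]},{"fingers":10,"delta_pos":[0,3,0],"angular":[0,0,0]},{"fingers":10,"delta_pos":[0,3,0],"angular":[0,0,0]},{"fingers":10,"delta_pos":[0,2,0],"angular":[0,0,0]}]'
python3 -m pendant '[{"fingers":10,"delta_pos":[0,0,0],"angular":[0,0,0]},{"fingers":10,"delta_pos":[0,-10,0],"angular":[0,0,0]},{"fingers":10,"delta_pos":[0,-24,0],"angular":[0,0,0]},{"fingers":10,"delta_pos":[0,-25,0],"angular":[0,0,0]},{"fingers":10,"delta_pos":[0,0,-25],"angular":[0,0,0]},{"fingers":10,"delta_pos":[0,0,-25],"angular":[0,0,0]}]'
python3 m.py a6
python3 - <<'E'
import cv2,numpy as np
a=cv2.imread('pics/a6_s.png');w=cv2.imread('pics/a6_w.png')
o=np.zeros((600,800,3),np.uint8); o[:300,:400]=cv2.resize(w,(400,300)); o[:300,400:]=cv2.resize(a,(400,300))
o[300:,:500]=cv2.resize(a[205:295,185:335],(500,300),interpolation=cv2.INTER_CUBIC); cv2.imwrite('pics/v6.png',o)
E
```

```text
clock: 19.6
tcp_pos: [0.531, -0.0182, 0.0874]
orientation: [-0.001, 0.768, 0.641, -0.001]
wrist_force: [-1.0, 1.0, -2.3]
finger_gap: 0.0208
clock: 20.5
tcp_pos: [0.5882, -0.027, 0.0889]
orientation: [-0.002, 0.767, 0.641, -0.001]
wrist_force: [-5.8, 3.5, 0.9]
finger_gap: 0.0207
clock: 21.1
tcp_pos: [0.5305, -0.0175, 0.1392]
orientation: [-0.001, 0.767, 0.641, -0.001]
wrist_force: [1.0, -0.2, -2.1]
finger_gap: 0.0207
wrist few 0
scene 12 L 35.7 R 33.6 half-row 13.0 resid 0.2 ymid 2.8
tcp bay -78.5 60.4 143.1 [ 0.8 -0.7 -1.9] 0.02105792139402313 21.2
```

View pics/v6.png

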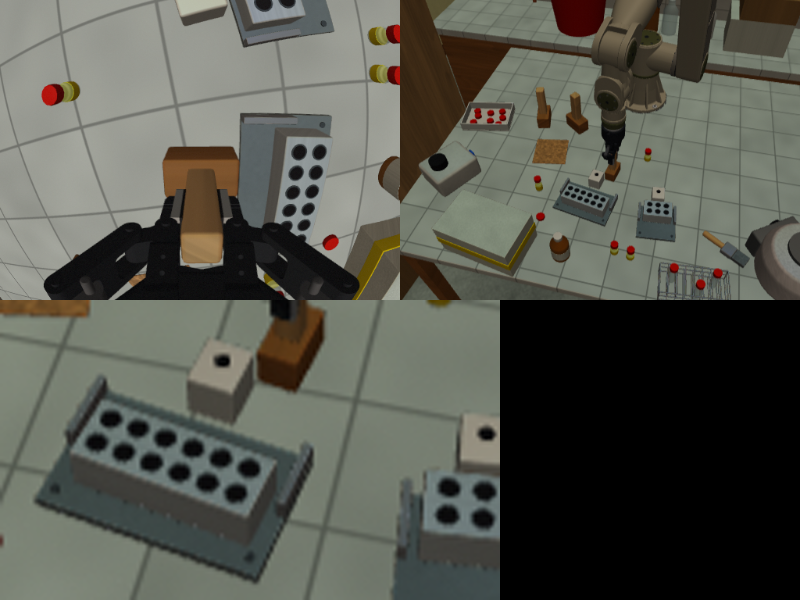

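The block reads L 35.7 and R 33.6 and sits squarely past the rails. The small block's wells are still in place. Now I take the mallet back to the mat.

```bash
python3 -m pendant '[{"fingers":10,"delta_pos":[0,0,-20],"angular":[0,0,0]},{"fingers":10,"delta_pos":[0,0,-25],"angular":[0,0,0]},{"fingers":10,"delta_pos":[-15,-3,0],"angular":[0,0,0]},{"fingers":10,"delta_pos":[-30,-6,0],"angular":[0,0,0]},{"fingers":10,"delta_pos":[-40,-8,0],"angular":[0,0,0]},{"fingers":10,"delta_pos":[-40,-8,0],"angular":[0,0,0]},{"fingers":10,"delta_pos":[-40,-8,0],"angular":[0,0,0]},{"fingers":10,"delta_pos":[-40,-8,0],"angular":[0,0,0]},{"fingers":10,"delta_pos":[-40,-8,0],"angular":[0,0,0]},{"fingers":10,"delta_pos":[-30,-7,0],"angular":[0,0,0]},{"fingers":10,"delta_pos":[-20,-4,0],"angular":[0,0,0]}]' && python3 -m pendant '[{"fingers":10,"delta_pos":[0,0,0],"angular":[0,0,-0.12]},{"fingers":10,"delta_pos":[0,0,0],"angular":[0,0,-0.12]},{"fingers":10,"delta_pos":[0,0,0],"angular":[0,0,-0.12]},{"fingers":10,"delta_pos":[0,0,0],"angular":[0,0,0]},{"fingers":10,"delta_pos":[0,0,0],"angular":[0,0,0]}]'
python3 - <<'E'
from h import *
s=env.get_state(); print(s['tcp_pos'],s['wrist_force'],s['orientation'])
E
```

```text
clock: 22.3
tcp_pos: [0.419, -0.2998, 0.1827]
orientation: [-0.0, 0.768, 0.64, -0.0]
wrist_force: [0.3, 0.5, -2.6]
finger_gap: 0.0211
clock: 22.8
tcp_pos: [0.4203, -0.2975, 0.1833]
orientation: [-0.001, 0.642, 0.767, -0.0]
wrist_force: [0.9, -0.2, -2.1]
finger_gap: 0.0208
[ 0.4203423  -0.29745304  0.18327331] [ 0.93497584 -0.16652823 -2.10498467] [-5.27568255e-04  6.41568892e-01  7.67065231e-01 -9.27537668e-05]
```

```bash
python3 -m pendant '[{"fingers":10,"delta_pos":[0,0,20],"angular":[0,0,0]},{"fingers":10,"delta_pos":[0,0,30],"angular":[0,0,0]},{"fingers":10,"delta_pos":[0,0,30],"angular":[0,0,0]},{"fingers":10,"delta_pos":[0,0,15],"angular":[0,0,0]},{"fingers":10,"delta_pos":[0,0,8],"angular":[0,0,0]},{"fingers":10,"delta_pos":[0,0,0],"angular":[0,0,0]}]'; python3 -m pendant '[{"fingers":10,"delta_pos":[0,0,1.5],"angular":[0,0,0]},{"fingers":10,"delta_pos":[0,0,1],"angular":[0,0,0]},{"fingers":10,"delta_pos":[0,0,0],"angular":[0,0,0]}]'
```

```text
clock: 23.4
tcp_pos: [0.4204, -0.2969, 0.0802]
orientation: [-0.001, 0.641, 0.768, 0.0]
wrist_force: [-0.1, 0.1, -1.6]
finger_gap: 0.0215
clock: 23.7
tcp_pos: [0.4216, -0.2979, 0.0796]
orientation: [0.001, 0.64, 0.768, -0.0]
wrist_force: [-0.0, -0.1, -2.0]
finger_gap: 0.0211
```

```bash
python3 -m pendant '[{"fingers":10,"delta_pos":[0,0,1],"angular":[0,0,0]},{"fingers":10,"delta_pos":[0,0,0],"angular":[0,0,0]}]'; python3 -m pendant '[{"fingers":10,"delta_pos":[0,0,1],"angular":[0,0,0]},{"fingers":10,"delta_pos":[0,0,0],"angular":[0,0,0]}]';
```

```text
clock: 23.9
tcp_pos: [0.4212, -0.2976, 0.0781]
orientation: [0.0, 0.64, 0.768, -0.0]
wrist_force: [0.1, 0.1, -1.6]
finger_gap: 0.0211
clock: 24.1
tcp_pos: [0.421, -0.2974, 0.0767]
orientation: [0.0, 0.64, 0.768, -0.0]
wrist_force: [0.5, -0.9, -1.8]
finger_gap: 0.0211
```

```bash
python3 -m pendant '[{"fingers":10,"delta_pos":[0,0,0.7],"angular":[0,0,0]},{"fingers":10,"delta_pos":[0,0,0],"angular":[0,0,0]}]'; python3 -m pendant '[{"fingers":10,"delta_pos":[0,0,0.7],"angular":[0,0,0]},{"fingers":10,"delta_pos":[0,0,0],"angular":[0,0,0]}]';
```

```text
clock: 24.3
tcp_pos: [0.4211, -0.2975, 0.0762]
orientation: [0.0, 0.64, 0.768, -0.0]
wrist_force: [-0.7, 0.3, 0.4]
finger_gap: 0.021
clock: 24.5
tcp_pos: [0.4211, -0.2976, 0.0762]
orientation: [0.0, 0.64, 0.768, -0.0]
wrist_force: [-1.1, 0.8, 4.9]
finger_gap: 0.0213
```

The wrist force changed from -2 N to +5 N in z, so the mallet is standing on the mat. Now release slowly, go up and away, and check.

```bash
python3 -m pendant '[{"fingers":24,"delta_pos":[0,0,0],"angular":[0,0,0]},{"fingers":30,"delta_pos":[0,0,0],"angular":[0,0,0]},{"fingers":40,"delta_pos":[0,0,0],"angular":[0,0,0]},{"fingers":60,"delta_pos":[0,0,0],"angular":[0,0,0]},{"fingers":85,"delta_pos":[0,0,0],"angular":[0,0,0]},{"fingers":85,"delta_pos":[0,0,0],"angular":[0,0,0]},{"fingers":85,"delta_pos":[0,0,0],"angular":[0,0,0]},{"fingers":85,"delta_pos":[0,0,0],"angular":[0,0,0]},{"fingers":85,"delta_pos":[0,0,0],"angular":[0,0,0]}]' 20; python3 -m pendant '[{"fingers":85,"delta_pos":[0,0,-10],"angular":[0,0,0]},{"fingers":85,"delta_pos":[0,0,-20],"angular":[0,0,0]},{"fingers":85,"delta_pos":[0,0,-30],"angular":[0,0,0]},{"fingers":85,"delta_pos":[0,0,-40],"angular":[0,0,0]},{"fingers":85,"delta_pos":[0,0,-40],"angular":[0,0,0]},{"fingers":85,"delta_pos":[0,0,-20],"angular":[0,0,0]},{"fingers":85,"delta_pos":[0,0,0],"angular":[0,0,0]},{"fingers":85,"delta_pos":[0,0,0],"angular":[0,0,0]}]'
python3 m.py a7
python3 - <<'E'
import cv2,numpy as np
a=cv2.imread('pics/a7_s.png');w=cv2.imread('pics/a7_w.png')
o=np.zeros((500,800,3),np.uint8); o[:300,:400]=cv2.resize(w,(400,300)); o[:500,400:]=cv2.resize(a[125:325,155:355],(400,500),interpolation=cv2.INTER_CUBIC)
cv2.imwrite('pics/v7.png',o)
E
```

```text
clock: 25.4
tcp_pos: [0.4211, -0.2975, 0.0754]
orientation: [0.0, 0.64, 0.768, -0.0]
wrist_force: [-0.4, -0.3, 0.4]
finger_gap: 0.0852
clock: 26.2
tcp_pos: [0.4212, -0.2975, 0.2359]
orientation: [0.001, 0.64, 0.768, -0.0]
wrist_force: [-0.5, 0.0, 0.4]
finger_gap: 0.0852
wrist few 1
scene 12 L 35.7 R 33.6 half-row 13.0 resid 0.2 ymid 2.8
tcp bay -144.9 -233.3 234.3 [ 0.5 -0.1 -0. ] 0.08484350574567313 26.3
```

View pics/v7.png

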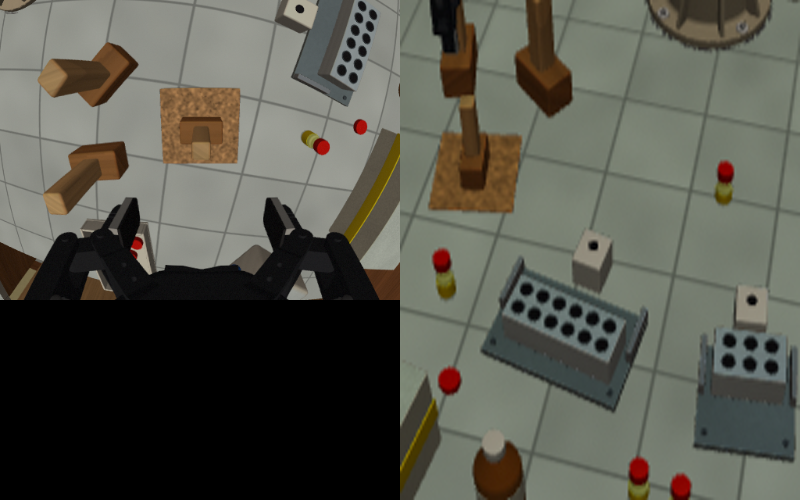

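The mallet stands upright in the middle of the mat, at about (200,130) in the wrist view, and the gripper is clear of it. The small block is unmoved and the wide block reads L 35.7 and R 33.6.

```bash
python3 -c "
from workcell import env
print(env.hand_in())"
```

```text
the job is handed in; nothing more can be done
None
```

I worked the wide block out with the mallet, stood the mallet back up in the middle of its cork mat and let go. I handed the job in at about 26 s; no verdict was reported.

- **Mallet used:** I took the one on the mat, because its head and handle measured the given size. The other two were clearly larger.
- **Tapping:** There were six light pushes on the near face, right and left in turn, with readings of up to about 10 N at the wrist. One end was never more than about 10 mm ahead of the other, measured after each push.
- **Last check:** The scene camera put the left end at 35.7 mm and the right end at 33.6 mm past the rails, with the gripper clear of everything. In the last pictures the narrower block looked unmoved.
- **Disagreement:** At the start the scene camera read about 0.2 mm where the wrist camera read about 1.5–2 mm. Both ends may therefore stand 1–2 mm farther out than the figures above. The wrist camera's automatic well count failed each time, so the final figures rest on the scene camera alone.

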